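Engage the disc buffer and hold its dial at the third click

ROBOT

A 6-joint arm with a two-finger parallel gripper is mounted at the origin on the work surface. World frame = base frame: x ahead of the robot, y to its left, z up, the work surface at z = 0. Lengths are in m, angles in rad, forces in N, time in s.
With the tool pointing down it reaches from about 0.25 to 0.775 m from the base axis. Payload 4 kg.
Tool frame: the origin (TCP) lies midway between the tips of the shut fingers; the grasp point (between the pads) lies robot.tcp_to_grasp behind it (robot.tcp_to_grasp is the distance from the TCP to the grasp point, in m); y points along the fingers, x is the direction in which the jaws open and shut, and the axes are right-handed (so a half turn about y gives the same grasp; the last joint's range is limited). The gripper opens to 94 mm and grips with 3 to 60 N. Pads are 16 mm wide; open, the fingers measure 119 mm over their backs; the gripper's body (75 mm by 177 mm) begins 78 mm behind the grasp point.
Start: joints at [1.063, 0.087, 1.371, -0, 1.684, -0.103], TCP at [0.217, 0.506, 0.206] pointing down, gripper open.
Joint ranges: [-3.1, 3.1], [-0.76, 2.03], [0.27, 2.55], [-1.08, 4.22], [0.17, 2.65], [-2.57, 2.57]. Speed limits (rad/s): [2.79, 2.79, 3.14, 3.14, 3.14, 3.14].

INTERFACE

Orientations are given as [roll, pitch, yaw] about the fixed x, y, z axes, in that order (R = Rz(yaw) Ry(pitch) Rx(roll)).
In Python, from bench import robot gives the robot as it stands.
- The arm moves only by the tool arm_command, never from a script. Its argument "series" is text: rows parted by semicolons, each of 7 numbers parted by spaces: the turn, a rotation vector about the tool's x, y, z in rad, then the shift along the tool's x, y, z in m, then the finger opening in m, from 0 to 0.094. A call has 1 to 12 rows; each row shifts and turns the pose as measured when the row begins, along the tool's axes as they then stand; what a row does not reach is not made up. A row lasts 1/10 s, in which the tool goes at most 50 mm and 8.59 degrees, less where a joint would pass 70% of its speed; a pose out of reach is approached as far as the arm can. A call with a gripper value outside its range is refused whole. The fingers move at their own pace and stop on an object; the grip force is fixed at half the most. Time passes only in rows, so rows that do not move let the fingers close. It gives the time, the measured TCP pose, the force and the opening at its end, in the units of the state.
- robot.get_obs(): the state, without advancing time (a new reading comes with each control period).
- robot.snapshot(name): name is "side" or "top" or "wrist"; returns the picture (420x560x3 uint8, blue, green, red); there is no depth.
- robot.camera_params(name): a dict with "fx", "fy", "cx", "cy" (pixels), "extrinsics" (4x4, takes a point from camera to world coordinates). Camera axes: x right, y up, looking along -z (the intrinsics and any distortion apply to the point x, -y, -z); pixel columns grow to the right and rows downward; lengths in m; the calibration is good to about 2 mm. A picture is of the moment at which its call begins: read the wrist's pose just before it. camera_params takes no time and is no camera call; for the wrist camera it gives the pose at the moment of the call.
- robot.close_job(): hands the job in, once; it reports no verdict.
Trained networks look in the newest picture that a camera, given by its name, has taken for a name from the list of things; names that differ only in an ending like _2 or _b are one class to them, and where a whole thing is asked for, a point or a joint stands for the part that bears it (a point fixed in the world has none). Each returns a list of dicts, best first, with "score" (0 to 1); they miss things now and then, are a little off and sometimes report something else, mostly with a low value. They report only what shows in the picture. A call takes as long as a camera call.
- robot.spot_in(camera, target): "centre" ([x, y, z] in m, in the coordinates of the camera as it stood for that picture, good to about 4 mm: the middle of the surface that is visible of it).
The state is a dict: "time": time; "joint_positions": joint angles; "qvel": joint speeds; "joint_torque": joint torques, N m; "tool_pos": TCP position; "ee_rot": TCP orientation; "wrist_force": force on the tool from outside, world axes, zero at the start; "wrist_torque": the same for the moment, N m; "width": finger opening in m.
Only numpy, scipy, OpenCV 4.12 (cv2) and the standard library are available. Lean on these libraries where they do the work, as an engineer would, in place of code of your own. Each camera call takes 0.05 s, during which the arm holds its last target.

TASK

A scratched disc is ready on the buffing machine of this second-hand disc shop. First throw the upright lever, which stands in neutral, sideways into the notch that the arrow-shaped pointer marks, and leave it there; only then press the spring-return dial down by its crossbar, past its first two clicks to the third but not on to its end stop, and keep holding it there: the dial springs back if let go, so finish while your fingers still press the bar at the third click. Leave the cases, bottle, mug, tape and spare pad around it where they are.

Things in the scene. Friction and masses are not known exactly. Their poses are not given: they have to be found in the camera images.
- machine: Grey disc buffing machine, fixed: box 260 deep (x), 340 wide (y), 110 high. Origin on the counter, 70 behind (+x of) its front face, mid-width; x points away from its front, y left, z up. Yaw within 0.3 rad of facing the robot. On top: lever right (-y), dial left (+y), behind them the disc on its turntable under a buffing wheel that the dial lowers (nothing there above 195 over the counter).
- lever (a joint): Lever angle, rad; pivot line along machine x at machine x -30, y -100, z 50 mm. 0 upright (neutral notch), + leans to machine +y, - to -y. Side notches at +0.4 and -0.4, stops at +-0.52. A spring ball pulls it into a notch from within about 0.15 rad and keeps it there when let go; leaving a notch takes about 2.5 N at the knob. Starts within 0.1 of upright.
- lever_knob (a point): Centre of the lever's black knob, an upright cylinder 24 across and 26 high at the top of a 10 mm steel rod, 140 above the pivot; 190 over the counter when upright, 179 in a side notch, where it is 55 to the side.
- pointer: The marker: flat dark steel arrow 36 long, 25 wide, 6 high, fixed on the gate plate behind one of the two side notches, its tip pointing at it (towards the machine's front). Origin in the middle of its underside, at machine x 18, z 113 mm and y -70 (marks the left notch, lever +0.4) or y -130 (right notch, lever -0.4).
- cap: Plain round dark steel cap 16 across, 6 high, fixed behind the other, unmarked side notch (machine y -130 or -70). Origin in its underside.
- dial (a joint): Dial angle, rad: 0 at rest, grows as the crossbar is pressed down. Clicks (felt detents) at 0.34, 0.68, 1.02; a fourth rise at 1.19 leads to the end stop at 1.30. The spring always returns it to 0 when let go. Pressing at the bar takes 6 to 10 N on the way; 5 to 9 N holds it in the third click, where the bar yields about 4 mm over that range.
- dial_axle (a point): Middle of the dial's axle (along machine y), at machine x -30, y 100, z 150 mm. The black drum, 48 across, sits between two cheek plates (outer faces 27 either side of the middle, top 173 over the counter, front edge flush with the machine's front), each with three dark ticks.
- dial_bar (a point): Middle of the dial's crossbar, a steel rod 16 in diameter, 60 long, parallel to the axle, on a flat arm 90 from the axle to the machine's front. At dial angle q it lies 90*cos(0.6-q) in front of the axle (machine -x) and 90*sin(0.6-q) above it: 201 over the counter at rest, 113 at the third click, 92 at the end stop. Free from above.
- case_front: Closed disc case lying flat on the counter in front of the machine, partly under the dial's bar; 135 x 190 x 14. Leave it. Origin in the middle of its underside.
- case_left: Closed disc case lying flat left of the machine, 135 x 190 x 14. Leave it. Origin in the middle of its underside.
- case_left2: Another such case on top of it. Leave it. Origin in the middle of its underside.
- pad_ring: Spare black ring pad lying on the machine's top between lever and dial, 48 across, 12 high. Leave it. Origin in the middle of its underside.
- tape_roll: Cardboard tape roll lying in front of the machine, 90 across, 22 high. Leave it. Origin in the middle of its underside.
- polish: Upright white bottle right of the machine, 44 across, 100 high. Leave it. Origin in the middle of its underside.
- mug: White mug on the counter to the robot's left, 76 across, 85 high. Leave it. Origin in the middle of its underside.

How it is judged:
On the way, in this order (a step that is already met when the one before it is completed fails the run):
1. the lever stands in the notch that the pointer marks (((y of pointer in the frame of machine above -0.1 m and value of joint lever above 0.3 rad) or (y of pointer in the frame of machine below -0.1 m and value of joint lever below -0.3 rad))), for 0.3 s.
2. the dial is held at its third click by the fingers, the lever still in its notch (((y of pointer in the frame of machine above -0.1 m and value of joint lever above 0.3 rad) or (y of pointer in the frame of machine below -0.1 m and value of joint lever below -0.3 rad)) and value of joint dial between 0.9 and 1.14 rad and contact force between the fingers and dial above 3 N), for 0.5 s.
At the end, for the whole second after the job is handed in: The lever stands in the notch marked by the pointer (beyond 0.30 rad to that side), and the fingers press the dial with more than 3 N and keep it still (under 0.2 rad/s) at its third click (0.90 to 1.14 rad), through the last second (all of step 2 and velocity of joint dial between -0.2 and 0.2 rad/s); the arm keeps its last pose, push and grip.
It fails at once if the dial pressed beyond its first click while the lever is not in the marked notch (value of joint dial above 0.45 rad and not ((y of pointer in the frame of machine above -0.1 m and value of joint lever above 0.25 rad) or (y of pointer in the frame of machine below -0.1 m and value of joint lever below -0.25 rad))).
It fails at once if a bystander (disc case, spare pad, tape roll, bottle or mug) moved more than 30 mm (distance of any of case_front, case_left, case_left2, pad_ring, tape_roll, polish, mug from where it was at the start of the episode above 0.03 m).
It also fails if it takes over 45 s, if anything falls off the work surface, if the arm or the gripper's body presses on something with over 40 N, if the wrist force passes 120 N, or if a joint passes its speed limit or range.

## Working session

There is one attempt and no reset: what is moved stays moved. The work goes in short steps, Python scripts to look and compute and a tool call to move; the robot and the scene stay as the last step left them, time stands still between calls to the robot, and variables do not carry over. Pictures are saved under pics/ and viewed, and the job is handed in when it is done.

Besides the shell and the picture viewer there is one more tool, called after "Emit:" by a JSON object that holds its "name" and its "arguments", one argument or row to a line. arm_command: Moves the arm, as the interface text tells. Its arguments: {"type":"object","properties":{"series":{"type":"string"}},"required":["series"]}

```bash
mkdir -p pics; ls; python3 - <<'E'
from bench import robot
import cv2
o=robot.get_obs(); print(o, robot.tcp_to_grasp)
for n in ["side","top","wrist"]:
    p=robot.camera_params(n); print(n,{k:(v.tolist() if hasattr(v,'tolist') else v) for k,v in p.items()})
    cv2.imwrite(f"pics/{n}0.png",robot.snapshot(n))
E
```

```text
pics
{'time': 0.0, 'joint_positions': array([ 1.06289976e+00,  8.79241712e-02,  1.37224115e+00, -4.91868701e-05,
        1.68361131e+00, -1.03091900e-01]), 'qvel': array([-0.00130064,  0.00092225,  0.0008454 ,  0.00035791,  0.00100333,
        0.00136799]), 'joint_torque': array([-2.40239751e-04, -3.40191078e+01, -3.02420640e+01,  7.17192516e-02,
        3.31877859e-02, -1.87406790e-04]), 'tool_pos': array([0.21635619, 0.50505423, 0.20432769]), 'ee_rot': array([-1.5706202 ,  0.00217741,  1.16598636]), 'wrist_force': array([-0.56769405,  0.70513718, -0.69324691]), 'wrist_torque': array([-0.02971281,  0.0206979 , -0.00202863]), 'width': 0.0941012756847557} 0.0188
side {'fx': 540.9659096422076, 'fy': 540.9659096422076, 'cx': 279.1976565919376, 'cy': 209.19722495443574, 'extrinsics': [[0.9817289069575166, 0.08307794045381056, -0.17119114770908245, 0.26913318380253737], [-0.1897423478257808, 0.49528915940796314, -0.8477537909172177, -1.0574176145243488], [0.014359480685603158, 0.8647466128195624, 0.5020030885677232, 0.7941792477199405], [0.0, 0.0, 0.0, 1.0]]}
top {'fx': 543.3617443596055, 'fy': 543.3617443596055, 'cx': 275.92676024862106, 'cy': 205.60070246955144, 'extrinsics': [[-0.004383428467091814, 0.9935814353303495, -0.11303414051407971, 0.3431140096377941], [-0.9999612093976847, -0.005218773168557473, -0.007095358097738617, 0.07302227517138936], [-0.007639715622579801, 0.11299865385701713, 0.9935657698268939, 1.5420221320689582], [0.0, 0.0, 0.0, 1.0]]}
wrist {'fx': 356.35625348757566, 'fy': 356.35625348757566, 'cx': 280.07932528811796, 'cy': 206.48982695155695, 'extrinsics': [[0.39368620025558, -0.8838127627297588, -0.2527571485919118, 0.14349418255523624], [0.9192419563914775, 0.3778152546518622, 0.11067908095894663, 0.5358366479160553], [-0.002324077858385528, -0.2759178025940679, 0.9611784250979466, 0.38379661865403963], [0.0, 0.0, 0.0, 1.0]]}
```

View pics/side0.png

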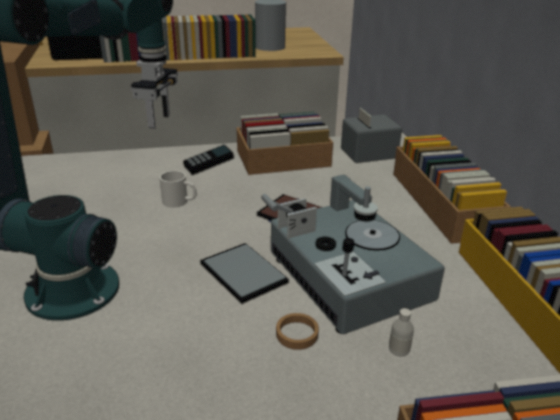

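View pics/top0.png

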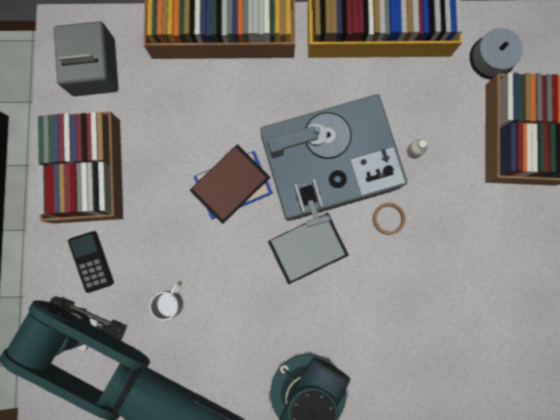

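View pics/wrist0.png

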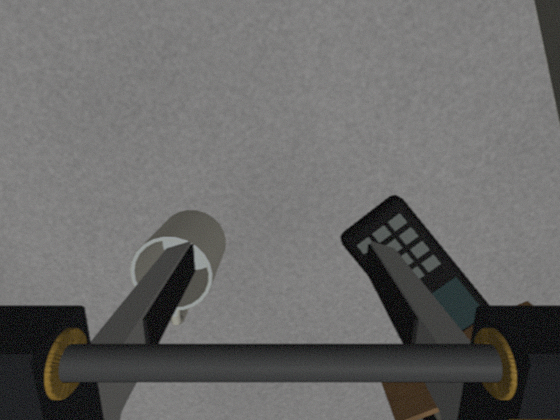

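```bash
cat > h.py <<'E'
from bench import robot
import numpy as np, cv2
def proj(cam,P,p=None):
    p=p or robot.camera_params(cam); E=np.array(p["extrinsics"])
    c=np.linalg.inv(E)@np.append(P,1); return np.array([p["cx"]+p["fx"]*c[0]/-c[2], p["cy"]-p["fy"]*c[1]/-c[2]])
def ray(cam,uv,p=None):
    p=p or robot.camera_params(cam); E=np.array(p["extrinsics"])
    d=E[:3,:3]@np.array([(uv[0]-p["cx"])/p["fx"],-(uv[1]-p["cy"])/p["fy"],-1]); return E[:3,3],d
def onz(cam,uv,z):
    o,d=ray(cam,uv); return o+d*(z-o[2])/d[2]
def tri(l):
    A=np.zeros((3,3));b=np.zeros(3)
    for o,d in l:
        d=d/np.linalg.norm(d);M=np.eye(3)-np.outer(d,d);A+=M;b+=M@o
    return np.linalg.solve(A,b)
E
python3 - <<'E'
from h import *
a=cv2.imread("pics/top0.png"); cv2.imwrite("pics/topz.png",cv2.resize(a[85:235,250:420],None,fx=4.5,fy=4,interpolation=2)[:600,:800])
a=cv2.imread("pics/side0.png"); cv2.imwrite("pics/sidez.png",cv2.resize(a[170:320,255:450],None,fx=4,fy=4,interpolation=2))
for c in ["top","side"]:
    robot.snapshot(c); E=np.array(robot.camera_params(c)["extrinsics"])
    for t in ["machine","lever_knob","pointer","cap","dial_bar","dial","pad_ring","polish","tape_roll","case_front"]:
        for d in robot.spot_in(c,t)[:2]:
            w=E@np.append(d["centre"],1); print(c,t,round(d["score"],2),w[:3].round(3))
E
```

```text
top machine 0.91 [ 0.64  -0.063  0.11 ]
top machine 0.56 [ 0.507 -0.005  0.172]
top dial_bar 0.73 [ 0.507 -0.007  0.174]
top dial 0.6 [ 0.506 -0.009  0.173]
top pad_ring 0.51 [ 0.575 -0.081  0.123]
top polish 0.53 [ 0.669 -0.306  0.069]
top tape_roll 0.87 [ 0.481 -0.234  0.019]
top case_front 0.59 [ 0.395 -0.002  0.017]
side machine 0.95 [ 0.628 -0.139  0.11 ]
side lever_knob 0.66 [ 0.58  -0.205  0.184]
side pointer 0.55 [ 0.635 -0.212  0.121]
side dial_bar 0.74 [ 0.487 -0.014  0.181]
side dial 0.56 [ 0.481 -0.013  0.18 ]
side pad_ring 0.79 [ 0.575 -0.087  0.126]
side pad_ring 0.7 [ 0.583 -0.202  0.185]
side polish 0.97 [ 0.663 -0.33   0.053]
side tape_roll 0.95 [ 0.477 -0.244  0.014]
side case_front 0.62 [ 0.392 -0.021  0.013]
```

View pics/topz.png

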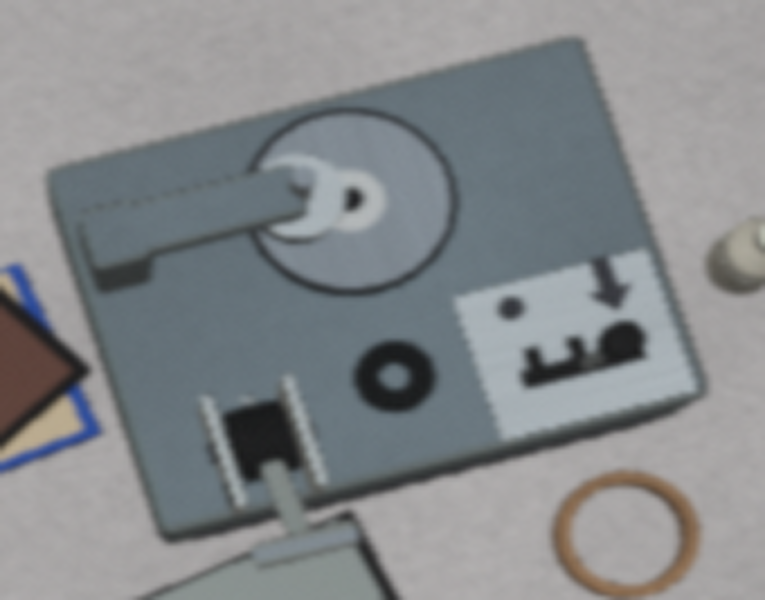

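View pics/sidez.png

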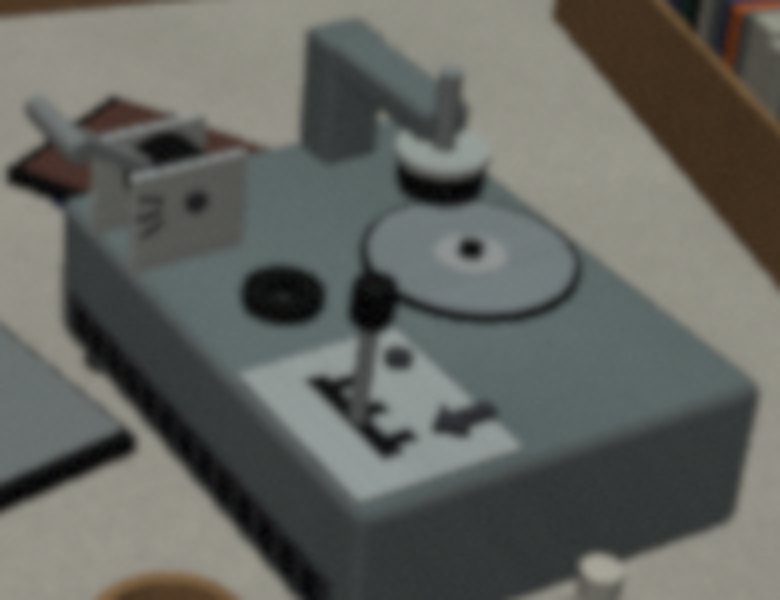

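```bash
python3 - <<'E'
from h import *
z=lambda u,v:(250+u/4.5,85+v/4)
s=lambda u,v:(255+u/4,170+v/4)
C=[onz("top",z(*q),.11) for q in [(50,170),(582,40),(705,390),(165,530)]]
for c in C: print(c.round(4))
d=C[0]-C[1]; print("yaw back",np.arctan2(-d[0],d[1])); d=C[3]-C[2]; print("yaw front",np.arctan2(-d[0],d[1]))
print([np.linalg.norm(C[i]-C[i-1]).round(3) for i in range(4)])
T=lambda a,b:tri([ray("top",z(*a)),ray("side",s(*b))]).round(4)
print("knob",T((625,340),(375,302)))
print("bar",T((305,546),(56,128)))
print("arrow",T((608,285),(465,418)),"cap",T((510,308),(398,357)),"pad",T((395,376),(283,295)),"disc hub",T((352,198),(470,249)))
E
```

```text
[0.7182 0.1223 0.11  ]
[ 0.8064 -0.1985  0.11  ]
[ 0.5661 -0.2649  0.11  ]
[0.4742 0.055  0.11  ]
yaw back 0.2681172526065851
yaw front 0.2796829000373389
[np.float64(0.253), np.float64(0.333), np.float64(0.249), np.float64(0.333)]
knob [ 0.5854 -0.2022  0.19  ]
bar [ 0.4552 -0.0207  0.2012]
arrow [ 0.637  -0.2086  0.1157] cap [ 0.6207 -0.15    0.1155] pad [ 0.5752 -0.0812  0.1156] disc hub [ 0.6947 -0.0573  0.1186]
```

Emit:
{"name": "arm_command", "arguments": {
  "series": "0 0.149 0 0 -0.015 0 0; 0 0.149 0 0 -0.015 0 0; 0 0.149 0 0 -0.015 0 0; 0 0.149 0 0 -0.015 0 0; 0 0.149 0 0 -0.01 0 0; 0 0.149 0 0 0 0 0; 0 0 0 0 0 0 0"
}}

```text
time: 1.95
tool_pos: [0.2164, 0.5052, 0.2776]
ee_rot: [-1.572, 0.001, 0.261]
wrist_force: [0.6, 0.4, -0.3]
width: 0.0415
```

Emit:
{"name": "arm_command", "arguments": {
  "series": "0 -0.011 0 0.012 0 -0.048 0; 0 0 0 0.012 0 -0.048 0; 0 0 0 0.012 0 -0.048 0; 0 0 0 0.012 0 -0.048 0; 0 0 0 0.012 0 -0.048 0; 0 0 0 0.012 0 -0.048 0; 0 0 0 0.012 0 -0.048 0; 0 0 0 0.012 0 -0.048 0; 0 0 0 0.012 0 -0.048 0; 0 0 0 0.012 0 -0.048 0; 0 0 0 0.012 0 -0.048 0; 0 0 0 0.012 0 -0.048 0"
}}

```text
time: 3.15
tool_pos: [0.5225, -0.0084, 0.2742]
ee_rot: [-1.572, 0.001, 0.329]
wrist_force: [0.8, -0.7, 0.0]
width: 0.0006
```

Emit:
{"name": "arm_command", "arguments": {
  "series": "0 0.057 0 0 0 -0.04 0; 0 0 0 0 0 -0.04 0; 0 0 0 0 0 0 0"
}}

```text
time: 3.45
tool_pos: [0.5483, -0.0935, 0.2708]
ee_rot: [-1.571, 0.005, 0.273]
wrist_force: [1.0, 0.8, -0.6]
width: 0.0005
```

```bash
cat > g.py <<'E'
from h import *
import sys
yaw=0.272; O=np.array([.5834,-.0876]); ex=np.array([np.cos(yaw),np.sin(yaw)]); ey=np.array([-ex[1],ex[0]])
def st():
    o=robot.get_obs(); d=o["tool_pos"][:2]-O
    print("t",round(o["time"],2),"tcp",o["tool_pos"].round(4),"machine x,y",(d@ex).round(4),(d@ey).round(4),"yaw",o["ee_rot"].round(3),"F",o["wrist_force"].round(2))
def pic(c,n,box=None,f=4):
    a=robot.snapshot(c)
    if box: a=a[box[1]:box[3],box[0]:box[2]]; a=cv2.resize(a,None,fx=f,fy=f,interpolation=2)
    cv2.imwrite(f"pics/{n}.png",a)
E
python3 - <<'E'
from g import *
st(); pic("side","side1",(255,150,445,300)); pic("wrist","wrist1")
E
```

```text
t 3.45 tcp [ 0.5483 -0.0935  0.2708] machine x,y -0.0354 0.0038 yaw [-1.571  0.005  0.273] F [ 0.97  0.8  -0.64]
```

View pics/side1.png

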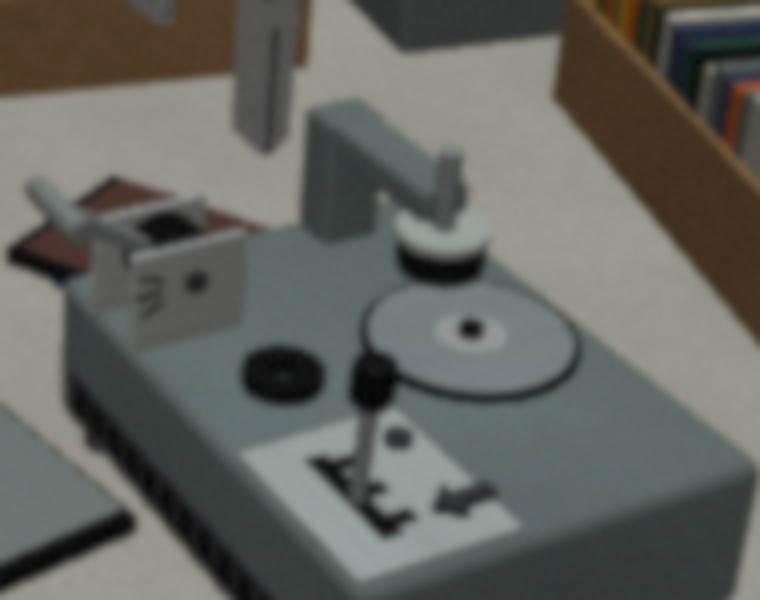

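View pics/wrist1.png

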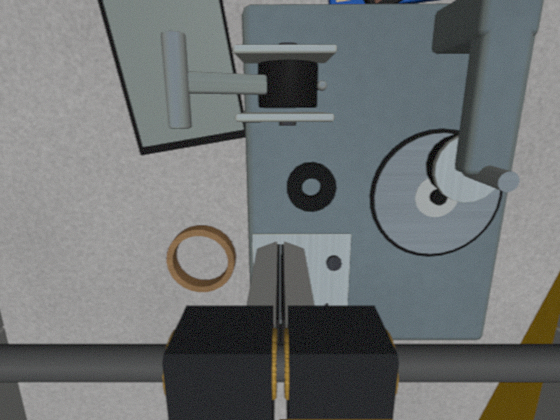

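Emit:
{"name": "arm_command", "arguments": {
  "series": "0 0 0 0.003 0 -0.037 0; 0 0 0 0.003 0 -0.035 0; 0 0 0 0 0 0 0; 0 0 0 0 0.04 0 0; 0 0 0 0 0.04 0 0; 0 0 0 0 0.02 0 0; 0 0 0 0 0 0 0"
}}

```text
time: 4.25
tool_pos: [0.5738, -0.1452, 0.1733]
ee_rot: [-1.568, -0.004, 0.302]
wrist_force: [-0.9, 0.4, 0.1]
width: 0.0003
```

```bash
python3 - <<'E'
from g import *
st(); pic("side","side2",(255,150,445,300)); 
E
```

```text
t 4.25 tcp [ 0.5738 -0.1452  0.1733] machine x,y -0.0247 -0.053 yaw [-1.568 -0.004  0.302] F [-0.93  0.4   0.06]
```

View pics/side2.png

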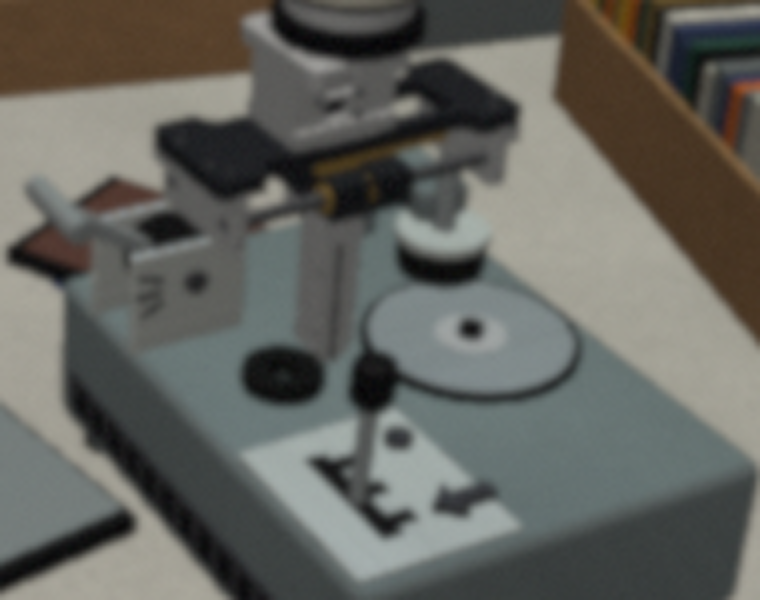

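Emit:
{"name": "arm_command", "arguments": {
  "series": "0 0.03 0 -0.006 0.014 -0.01 0; 0 0 0 0 0.002 -0.012 0; 0 0 0 0 0 0 0; 0 0 0 0 0 -0.012 0; 0 0 0 0 0 -0.012 0; 0 0 0 0 0 0 0"
}}

```text
time: 4.9
tool_pos: [0.5849, -0.194, 0.1649]
ee_rot: [-1.575, -0.015, 0.274]
wrist_force: [0.4, 0.8, 0.6]
width: 0.0002
```

```bash
python3 - <<'E'
from g import *
st()
E
```

```text
t 4.9 tcp [ 0.5849 -0.194   0.1649] machine x,y -0.0271 -0.1029 yaw [-1.575 -0.015  0.274] F [0.37 0.84 0.55]
```

Emit:
{"name": "arm_command", "arguments": {
  "series": "0 0 0 -0.003 0.004 -0.012 0; 0 0 0 0 0 -0.012 0; 0 0 0 0 0 -0.006 0; 0 0 0 0 0 0 0; 0 0 0 0 0 0 0"
}}

```text
time: 5.4
tool_pos: [0.5909, -0.2268, 0.1605]
ee_rot: [-1.573, -0.016, 0.273]
wrist_force: [-0.3, 2.8, 0.1]
width: 0.0007
```

```bash
python3 - <<'E'
from g import *
st(); pic("side","side3",(255,150,445,300)); pic("top","top3",(330,80,430,230))
E
```

```text
t 5.4 tcp [ 0.5909 -0.2268  0.1605] machine x,y -0.0302 -0.1362 yaw [-1.573 -0.016  0.273] F [-0.31  2.79  0.05]
```

View pics/side3.png

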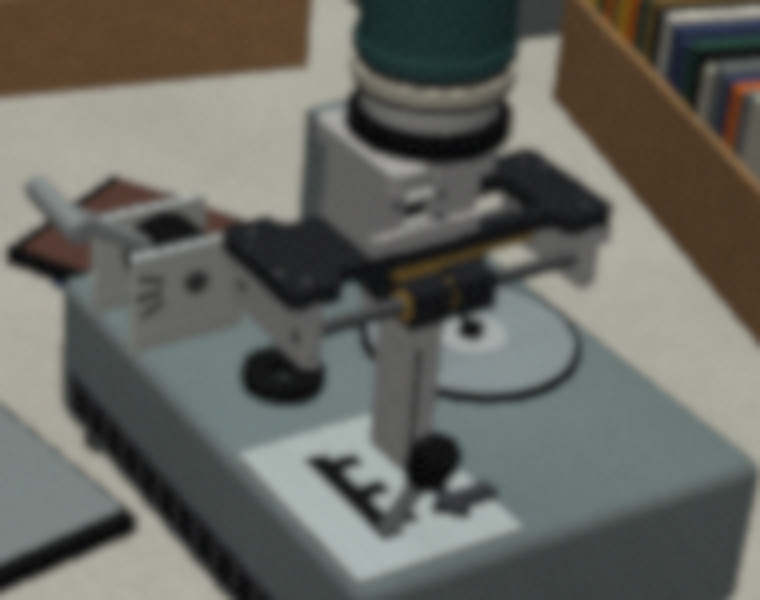

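Emit:
{"name": "arm_command", "arguments": {
  "series": "0 0 0 0 0 0.02 0; 0 0 0 0 0 0.03 0; 0 0 0 0 0 0.01 0; 0 0 0 0 -0.04 0 0; 0 0 0 0 -0.04 0 0; 0 0 0 0 -0.04 0 0; 0 0 0 0 0 0 0"
}}

```text
time: 6.2
tool_pos: [0.5708, -0.1685, 0.2824]
ee_rot: [-1.579, -0.011, 0.273]
wrist_force: [-0.1, 0.3, 0.9]
width: 0.0004
```

```bash
python3 - <<'E'
from g import *
st(); pic("side","side4",(255,150,445,300)); 
s=lambda u,v:(255+u/4,150+v/4)
for a in (-.3,-.4,-.5):
    m=np.array([-.03,-.1+.14*np.sin(a)]); w=O+m[0]*ex+m[1]*ey
    uv=proj("side",np.append(w,.05+.14*np.cos(a))); print(a,((uv-[255,150])*4).round())
E
```

```text
t 6.2 tcp [ 0.5708 -0.1685  0.2824] machine x,y -0.0338 -0.0745 yaw [-1.579 -0.011  0.273] F [-0.09  0.26  0.89]
-0.3 [407. 425.]
-0.4 [421. 447.]
-0.5 [434. 471.]
```

View pics/side4.png

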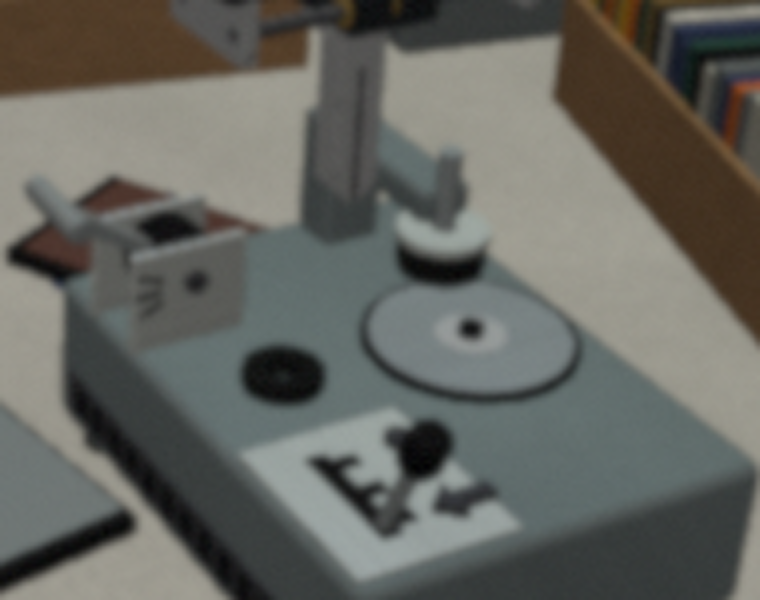

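Emit:
{"name": "arm_command", "arguments": {
  "series": "0 0 0 -0.018 0 0.043 0; 0 0 0 -0.018 0 0.043 0; 0 0 0 -0.018 0 0.043 0; 0 0 0 -0.018 0 0.043 0; 0 0 0 0 0 0 0; 0 0 0 0 0 0 0"
}}

```text
time: 6.85
tool_pos: [0.4497, -0.0203, 0.2657]
ee_rot: [-1.572, 0.007, 0.27]
wrist_force: [-0.0, 0.4, -0.0]
width: 0.0003
```

```bash
python3 - <<'E'
from g import *
st(); pic("wrist","wrist5"); pic("top","top5",(250,160,400,270))
E
```

```text
t 6.85 tcp [ 0.4497 -0.0203  0.2657] machine x,y -0.1107 0.1008 yaw [-1.572  0.007  0.27 ] F [-0.04  0.41 -0.01]
```

View pics/wrist5.png

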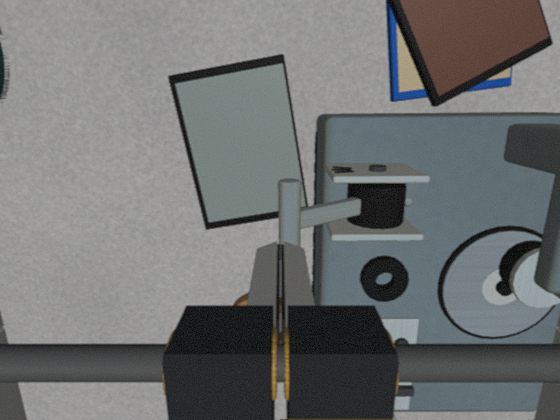

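```bash
python3 - <<'E'
from g import *
def W(x,y,z): return np.append(O+x*ex+y*ey,z)
for y in (.07,.1,.13): print(y,proj("wrist",W(-.1043,y,.201)).round(), proj("top",W(-.1043,y,.201)).round(1))
print("tcp",proj("wrist",robot.get_obs()["tool_pos"]).round())
st()
E
```

```text
0.07 [288. 257.] [328.8 218. ]
0.1 [288. 218.] [317.2 221.3]
0.13 [288. 177.] [305.5 224.6]
tcp [279. 255.]
t 6.95 tcp [ 0.4503 -0.0209  0.266 ] machine x,y -0.1102 0.1 yaw [-1.571  0.007  0.269] F [ 0.68 -0.34  0.88]
```

Emit:
{"name": "arm_command", "arguments": {
  "series": "0 0 0 -0.001 0.02 0 0; 0 0 0 -0.001 0.018 0 0; 0 0 0 0 0 0 0; 0 0 0 -0.002 0.008 0 0; 0 0 0 -0.001 0.008 0 0; 0 0 0 0 0.005 0 0"
}}

```text
time: 7.55
tool_pos: [0.4493, -0.0282, 0.2056]
ee_rot: [-1.574, 0.007, 0.261]
wrist_force: [-6.2, -0.3, 15.6]
width: 0.0004
```

```bash
python3 - <<'E'
from g import *
st()
E
```

```text
t 7.55 tcp [ 0.4493 -0.0282  0.2056] machine x,y -0.1132 0.0932 yaw [-1.574  0.007  0.261] F [-6.22 -0.32 15.59]
```

Emit:
{"name": "arm_command", "arguments": {
  "series": "0 0 0 -0.004 0.008 0.001 0; 0 0 0 -0.004 0.008 0.001 0; 0 0 0 -0.003 0.008 0.001 0; 0 0 0 -0.002 0.008 0.001 0"
}}

```text
time: 7.95
tool_pos: [0.4372, -0.0314, 0.1824]
ee_rot: [-1.584, -0.001, 0.259]
wrist_force: [-4.2, -2.1, 6.3]
width: 0.0
```

```bash
python3 - <<'E'
from g import *
st(); pic("side","side6",(220,150,410,300))
E
```

```text
t 7.95 tcp [ 0.4372 -0.0314  0.1824] machine x,y -0.1257 0.0934 yaw [-1.584e+00 -1.000e-03  2.590e-01] F [-4.23 -2.08  6.35]
```

View pics/side6.png

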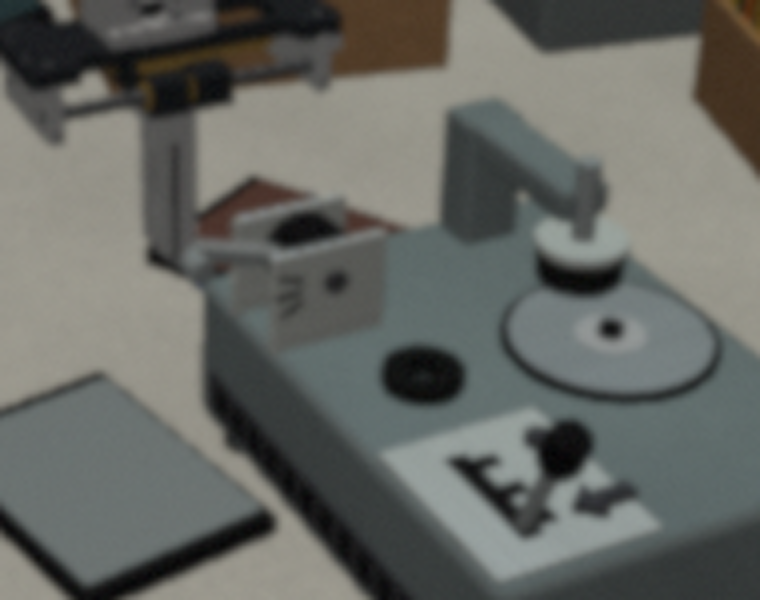

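Emit:
{"name": "arm_command", "arguments": {
  "series": "0 0 0 0.006 0 0.002 0; 0 0 0 0.006 0.001 0.002 0; 0 0 0 0.003 0.002 0.001 0"
}}

```text
time: 8.3
tool_pos: [0.4363, -0.0315, 0.18]
ee_rot: [-1.596, 0.037, 0.25]
wrist_force: [-7.1, -2.9, 5.5]
width: 0.0005
```

```bash
python3 - <<'E'
from g import *
st()
E
```

```text
t 8.3 tcp [ 0.4363 -0.0315  0.18  ] machine x,y -0.1266 0.0935 yaw [-1.596  0.037  0.25 ] F [-7.07 -2.92  5.55]
```

Emit:
{"name": "arm_command", "arguments": {
  "series": "0 0 0 -0.004 -0.02 0 0; 0 0 0 0 -0.02 0 0; 0 0 0 0 -0.015 0 0; 0 0 0 0 0 0 0"
}}

```text
time: 8.7
tool_pos: [0.4344, -0.0307, 0.2363]
ee_rot: [-1.594, 0.038, 0.25]
wrist_force: [0.9, -0.1, -0.8]
width: 0.0005
```

```bash
python3 - <<'E'
from g import *
st(); pic("side","side7",(220,150,410,300)); pic("wrist","wrist7")
E
```

```text
t 8.7 tcp [ 0.4344 -0.0307  0.2363] machine x,y -0.1283 0.0948 yaw [-1.594  0.038  0.25 ] F [ 0.92 -0.05 -0.79]
```

View pics/side7.png

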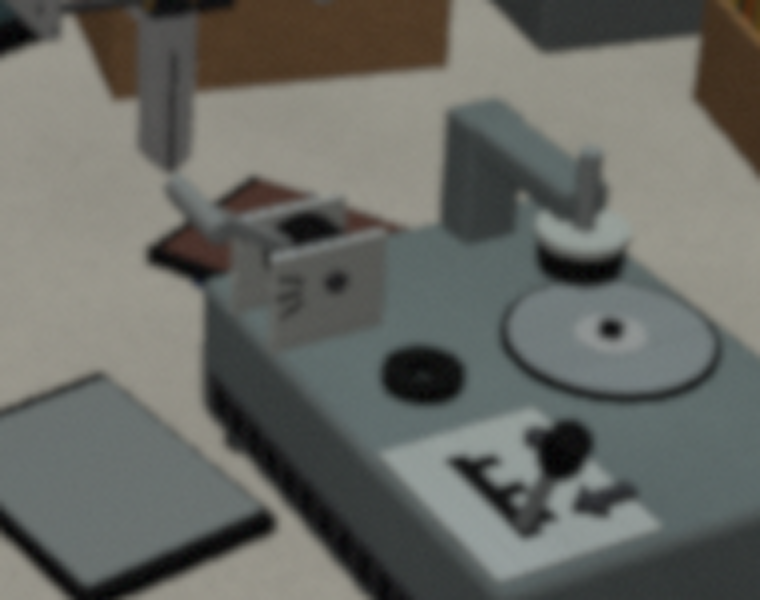

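View pics/wrist7.png

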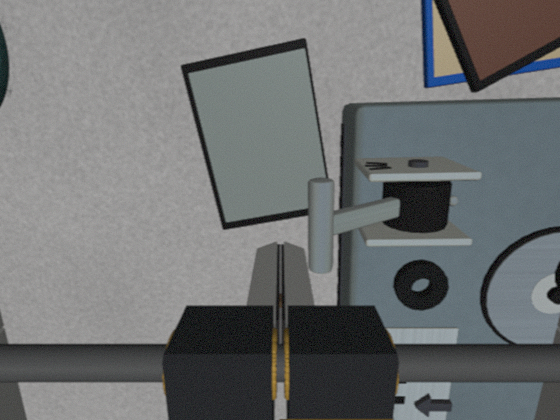

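```bash
python3 - <<'E'
from g import *
print(robot.get_obs()["joint_positions"].round(3)); st()
from scipy.spatial.transform import Rotation as R
o=robot.get_obs(); r=R.from_euler("xyz",o["ee_rot"]); 
for y in (.272-np.pi/2,.272+np.pi/2):
    t=R.from_euler("xyz",[-np.pi/2,0,y]); print(y,(r.inv()*t).as_rotvec().round(3))
E
```

```text
[-0.171 -0.15   1.547 -0.038  1.775 -0.428]
t 8.8 tcp [ 0.4332 -0.0306  0.234 ] machine x,y -0.1293 0.0953 yaw [-1.593  0.042  0.25 ] F [-0.89 -0.3  -0.72]
-1.2987963267948965 [ 0.05   1.549 -0.016]
1.8427963267948966 [-0.016 -1.592 -0.05 ]
```

Emit:
{"name": "arm_command", "arguments": {
  "series": "0.005 0.141 -0.002 0 -0.01 0 0; 0.005 0.141 -0.002 0 -0.01 0 0; 0.005 0.141 -0.002 0 0 0 0; 0.005 0.141 -0.002 0 0 0 0; 0.005 0.141 -0.002 0 0 0 0; 0.005 0.141 -0.002 0 0 0 0; 0.005 0.141 -0.002 0 0 0 0; 0.005 0.141 -0.002 0 0 0 0; 0.005 0.141 -0.002 0 0 0 0; 0.005 0.141 -0.002 0 0 0 0; 0.005 0.141 -0.002 0 0 0 0; 0 0 0 0 0 0 0"
}}

```text
time: 10.0
tool_pos: [0.4289, -0.0282, 0.2363]
ee_rot: [-1.587, 0.012, -1.364]
wrist_force: [0.1, -0.1, -0.4]
width: 0.0002
```

```bash
cat >> g.py <<'E'
from scipy.spatial.transform import Rotation as R
def goal(mx,my,z):
    o=robot.get_obs(); r=R.from_euler("xyz",o["ee_rot"]); t=R.from_euler("xyz",[-np.pi/2,0,yaw-np.pi/2])
    print("turn",(r.inv()*t).as_rotvec().round(3),"shift",r.inv().apply(np.append(O+mx*ex+my*ey,z)-o["tool_pos"]).round(4))
E
python3 - <<'E'
from g import *
st(); goal(-.106,.1,.225)
E
```

```text
t 10.0 tcp [ 0.4289 -0.0282  0.2363] machine x,y -0.1328 0.0987 yaw [-1.587  0.012 -1.364] F [ 0.09 -0.08 -0.39]
turn [ 0.016 -0.065 -0.012] shift [-0.0029  0.0109  0.0269]
```

Emit:
{"name": "arm_command", "arguments": {
  "series": "0.016 -0.065 -0.012 -0.002 0 0.026 0; 0 0 0 0 0 0 0; 0 0 0 0 0 0 0"
}}

```text
time: 10.3
tool_pos: [0.453, -0.0207, 0.233]
ee_rot: [-1.575, 0.002, -1.29]
wrist_force: [0.1, 0.7, -0.5]
width: 0.0005
```

```bash
python3 - <<'E'
from g import *
st(); goal(-.106,.1,.212); pic("wrist","wrist8");pic("side","side8",(220,130,410,280))
E
```

```text
t 10.3 tcp [ 0.453  -0.0207  0.233 ] machine x,y -0.1076 0.0994 yaw [-1.575  0.002 -1.29 ] F [ 0.15  0.71 -0.51]
turn [ 0.004  0.009 -0.002] shift [-0.0005  0.021   0.0017]
```

View pics/wrist8.png

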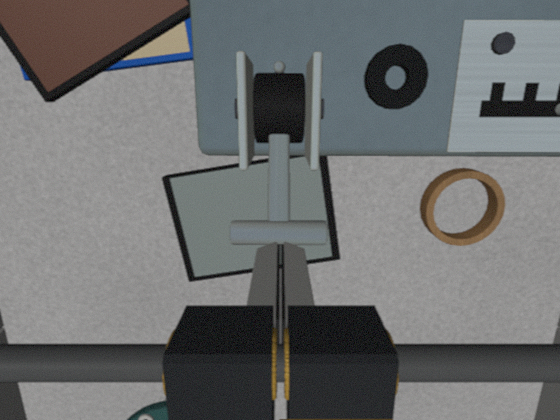

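View pics/side8.png

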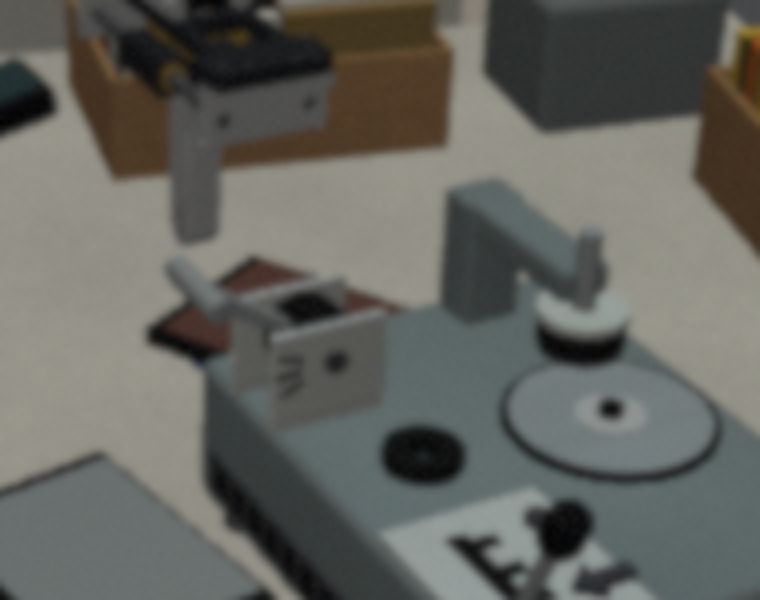

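```bash
python3 - <<'E'
from g import *
for x in (-.1043,-.1143): print(proj("wrist",np.append(O+x*ex+.1*ey,.201)).round(1))
print(proj("wrist",robot.get_obs()["tool_pos"]).round(1))
E
```

```text
[276.6 232.1]
[276.6 246.9]
[277.2 258.4]
```

Emit:
{"name": "arm_command", "arguments": {
  "series": "0.004 0.009 -0.002 0 0.012 0.003 0; 0 0 0 0 0.008 0 0; 0 0 0 0 0 0 0"
}}

```text
time: 10.7
tool_pos: [0.4551, -0.0204, 0.2113]
ee_rot: [-1.571, 0.0, -1.301]
wrist_force: [0.0, -0.4, -0.6]
width: 0.0002
```

```bash
python3 - <<'E'
from g import *
st(); goal(-.109,.1,.2)
E
```

```text
t 10.7 tcp [ 0.4551 -0.0204  0.2113] machine x,y -0.1055 0.0992 yaw [-1.571  0.    -1.301] F [ 0.02 -0.4  -0.56]
turn [ 0.    -0.003 -0.   ] shift [-0.0008  0.0113 -0.0035]
```

Emit:
{"name": "arm_command", "arguments": {
  "series": "0 0 0 0 0.01 -0.002 0; 0 0 0 0 0.01 -0.002 0; 0 0 0 0 0.008 -0.001 0"
}}

```text
time: 11.0
tool_pos: [0.4456, -0.0239, 0.1882]
ee_rot: [-1.578, -0.004, -1.303]
wrist_force: [-5.0, 0.5, 7.5]
width: 0.0005
```

```bash
python3 - <<'E'
from g import *
st(); goal(-.115,.1,.18)
E
```

```text
t 11.0 tcp [ 0.4456 -0.0239  0.1882] machine x,y -0.1156 0.0984 yaw [-1.578 -0.004 -1.303] F [-4.98  0.48  7.51]
turn [ 0.007 -0.004  0.004] shift [-0.0017  0.0082  0.0006]
```

Emit:
{"name": "arm_command", "arguments": {
  "series": "0.007 0 0.004 -0.001 0.009 0.001 0; 0 0 0 0 0.009 0.001 0; 0 0 0 0 0.009 0.001 0"
}}

```text
time: 11.3
tool_pos: [0.443, -0.0251, 0.1657]
ee_rot: [-1.579, -0.005, -1.305]
wrist_force: [-5.6, -0.4, 7.4]
width: 0.0007
```

```bash
python3 - <<'E'
from g import *
st(); goal(-.119,.1,.158);pic("side","side9",(220,150,410,300))
E
```

```text
t 11.3 tcp [ 0.443  -0.0251  0.1657] machine x,y -0.1184 0.098 yaw [-1.579 -0.005 -1.305] F [-5.6  -0.39  7.42]
turn [ 0.008 -0.006  0.005] shift [-0.0021  0.0077 -0.0005]
```

View pics/side9.png

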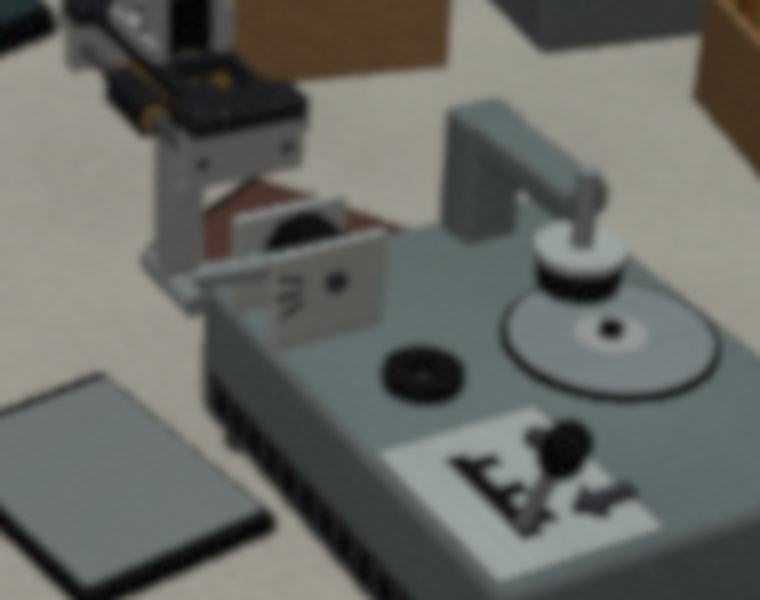

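Emit:
{"name": "arm_command", "arguments": {
  "series": "0.004 0 0.002 -0.001 0.009 0.001 0; 0.004 0 0.002 0 0.009 0.002 0; 0 0 0 0 0.009 0.003 0"
}}

```text
time: 11.65
tool_pos: [0.4452, -0.0248, 0.1408]
ee_rot: [-1.576, -0.005, -1.306]
wrist_force: [-6.0, 0.0, 7.9]
width: 0.0006
```

```bash
python3 - <<'E'
from g import *
st(); goal(-.112,.1,.121)
E
```

```text
t 11.65 tcp [ 0.4452 -0.0248  0.1408] machine x,y -0.1162 0.0976 yaw [-1.576 -0.005 -1.306] F [-6.03  0.03  7.88]
turn [ 0.005 -0.007  0.005] shift [-0.0025  0.0198  0.0043]
```

Emit:
{"name": "arm_command", "arguments": {
  "series": "0 0 0 -0.001 0.009 0.003 0; 0 0 0 0 0.009 0.003 0; 0 0 0 0 0.003 0.001 0"
}}

```text
time: 11.95
tool_pos: [0.4497, -0.0237, 0.1224]
ee_rot: [-1.578, -0.008, -1.307]
wrist_force: [-3.6, 0.4, 8.9]
width: 0.0006
```

```bash
python3 - <<'E'
from g import *
st(); goal(-.112,.1,.121)
z=robot.get_obs()["tool_pos"][2]-.008-.15; print("q",.6-np.arcsin(z/.09))
E
```

```text
t 11.95 tcp [ 0.4497 -0.0237  0.1224] machine x,y -0.1116 0.0975 yaw [-1.578 -0.008 -1.307] F [-3.6   0.37  8.9 ]
turn [ 0.008 -0.008  0.008] shift [-0.0025  0.0013 -0.0004]
q 1.0072010118857275
```

Near the third click. I hold with a slight downward bias and see where it settles.

Emit:
{"name": "arm_command", "arguments": {
  "series": "0 0 0 0 0.002 0 0; 0 0 0 0 0.002 0 0; 0 0 0 0 0.002 0 0; 0 0 0 0 0.002 0 0"
}}

```text
time: 12.35
tool_pos: [0.4502, -0.0236, 0.1209]
ee_rot: [-1.573, -0.009, -1.307]
wrist_force: [-3.5, 1.2, 9.3]
width: 0.0001
```

```bash
python3 - <<'E'
from g import *
for i in range(5):
    st(); z=robot.get_obs()["tool_pos"][2]-.008-.15; print("q",.6-np.arcsin(z/.09)); robot.snapshot("top")
pic("side","side10",(220,150,410,300)); st()
pic("wrist","wrist10")
E
```

```text
t 12.35 tcp [ 0.4502 -0.0236  0.1209] machine x,y -0.1111 0.0975 yaw [-1.573 -0.009 -1.307] F [-3.54  1.19  9.3 ]
q 1.0248915602297741
t 12.4 tcp [ 0.4502 -0.0235  0.1209] machine x,y -0.1111 0.0975 yaw [-1.573 -0.009 -1.307] F [-4.43  0.53  9.41]
q 1.0249284081412648
t 12.45 tcp [ 0.4502 -0.0235  0.1209] machine x,y -0.1111 0.0975 yaw [-1.573 -0.009 -1.307] F [-3.29  1.7   9.46]
q 1.0247957678870248
t 12.5 tcp [ 0.4502 -0.0235  0.1209] machine x,y -0.1111 0.0975 yaw [-1.573 -0.009 -1.307] F [-3.75  0.99  9.28]
q 1.024658997605874
t 12.55 tcp [ 0.4502 -0.0235  0.1209] machine x,y -0.1111 0.0975 yaw [-1.573 -0.009 -1.307] F [-3.94  0.27  9.2 ]
q 1.0244432952216584
t 12.65 tcp [ 0.4502 -0.0235  0.1209] machine x,y -0.1111 0.0975 yaw [-1.573 -0.009 -1.307] F [-4.    0.96  9.29]
```

View pics/side10.png

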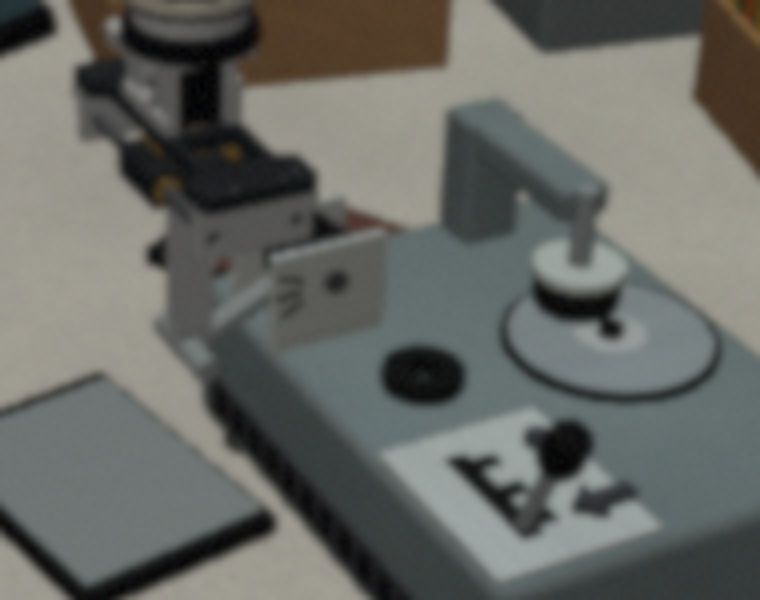

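View pics/wrist10.png

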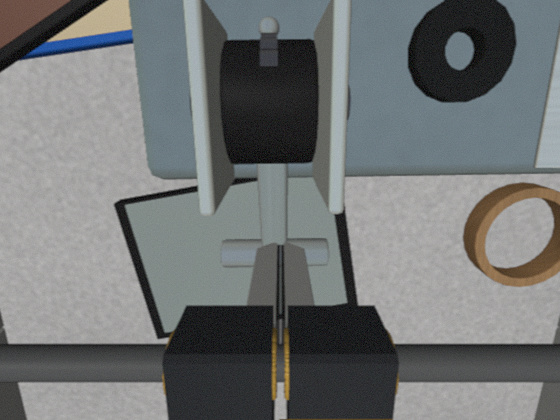

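```bash
python3 - <<'E'
from g import *
st(); print(robot.close_job()); st()
E
```

```text
t 12.7 tcp [ 0.4502 -0.0235  0.1209] machine x,y -0.1111 0.0975 yaw [-1.573 -0.009 -1.307] F [-3.22  0.24  8.63]
the job is handed in; nothing more can be done
None
the job is handed in; nothing more can be done
```

I threw the lever into the right notch, the one the arrow marks. I then pressed the dial's crossbar down to the third click with the shut fingers and handed the job in at 12.7 s, still pressing. No verdict was reported.

- **First press failed:** my fingers slid towards the front of the bar before the third click, so I lifted off and let the dial spring back. I turned the gripper 90°, pressed again, and this time the bar stayed under the fingers. The lever was already in its notch throughout.
- **Lever:** after I let go, the knob showed in the side picture where -0.4 rad predicts. It was still there in the last picture.
- **Dial:** I worked out its angle from the fingertip height, about 1.02 rad. It held steady for the last 0.35 s, with about 9 N upward and 4 N towards the robot at the wrist.
- **Surroundings:** the front case and spare pad looked unmoved in the last side picture. I did not check the other cases, bottle, mug and tape separately, but no arm move went near them.

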